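# Mount a grinding wheel on a sprung bench arbor

## Task

Make up the small grinding arbor on the jeweller's bench: put the plain steel spacer ring on its upright spindle first, then the stone wheel, then the slotted steel cap, each one fully home on the one below. It cannot be known beforehand which way the flat key on the spindle's end points, so press the cap lightly, on the spring only, and turn it until you feel it drop over the key; lower every part gently, never dropping or forcing it, and leave the other things on the bench where they are.

Things in the scene. Friction and masses are not known exactly. Their poses are not given: they have to be found in the camera images.
- arbor: The arbor, bolted down: a grey base plate 110 (its x) x 84 (its y) x 22 mm with a round steel seat, 72 mm diameter, whose top is 30 mm above the bench. Origin under the centre of the base, z up. From the seat's centre stands the steel spindle: a round shaft, 26 mm diameter, up to 28 mm above the seat, and on its end a flat-sided key, 24 x 8 mm in plan and 20 mm tall.
- arbor_axis (a point): The point on the spindle's axis at the level of the seat's top (30 mm above the bench), where the underside of the first part must rest. Axes as the arbor's.
- key_top (a point): Centre of the key's flat top, 48 mm above the seat. Axes as the arbor's, not the key's: the key's long side points anywhere from 0.1 to 1.55 rad anticlockwise (from above) of the arbor's x axis, unmeasured; it does not turn. The spindle is sprung: pushed straight down it gives way at about 4 N, rises by 0.7 N per mm, meets a hard stop after 8 mm (about 10 N), and springs back when let go.
- spacer_mid (a point): Centre, half-way up, of the plain steel spacer ring: 56 mm outside diameter, 29 mm round hole, 14 mm thick, about 80 g, lying flat on the bench; z is its axis. Home on the seat its centre is 7 mm above the seat.
- wheel_mid (a point): Centre, half-way up, of the grey stone grinding wheel: 66 mm outside diameter, 29 mm round hole, 16 mm thick, about 90 g, lying flat on the bench; z is its axis. Home on the spacer its centre is 22 mm above the seat.
- cap_mid (a point): Centre, half-way up, of the slotted steel cap: round, 46 mm outside diameter, 18 mm tall, about 90 g, with a slot straight through it, 27 mm long (along its x) and 10.5 mm wide (along its y), lying flat on the bench; z is its axis. Half a turn makes no difference. Home on the wheel its centre is 39 mm above the seat; resting on top of the key, not dropped, 57 mm.
- spacer: The spacer ring, as above; origin at the centre of its underside.
- wheel: The wheel, as above; origin at the centre of its underside.
- cap: The cap, as above; origin at the centre of its underside. It slides down over the key only with its slot within about 5 degrees of the key's long side and centred on the spindle to about 1 mm.
- bowl: Bystander: white ceramic bowl, 80 mm across, 32 mm high; origin under its centre.
- jar: Bystander: closed glass jar with a black lid, 60 mm diameter, 90 mm high; origin under its centre.
- brush: Bystander: brush lying along its x, 170 mm long; origin underneath, at its middle.
- jarlid: Bystander: solid black jar lid, 60 mm diameter, 12 mm thick; origin under its centre.
- benchblock: Bystander: plain steel bench block 60 x 60 x 25 mm; origin under its centre.
- file: Bystander: flat file with a round wooden handle, lying along its x from -130 to +100 mm, 18 mm thick at most; origin underneath.
- mandrel: Bystander: small steel cone on a round foot, 40 mm across, 60 mm high; origin under its centre.
There are look-alikes about, which are no part of the job. Leave any orange look-alike of the wheel alone.

How it is judged (in metres and radians):
On the way, in this order (a step that is already met when the one before it is completed fails the run):
1. the spacer ring is home on the arbor's seat (z of spacer_mid in the frame of arbor between 0.034 and 0.039 m and horizontal distance between spacer_mid and arbor_axis below 0.0035 m and angle between spacer_mid's own z axis and vertical below 0.06 rad), for 0.2 s.
2. the wheel is home on the spacer (all of step 1 and z of wheel_mid in the frame of arbor between 0.049 and 0.054 m and horizontal distance between wheel_mid and arbor_axis below 0.0035 m and angle between wheel_mid's own z axis and vertical below 0.06 rad), for 0.2 s.
3. the cap has dropped over the key and is home on the wheel (all of step 2 and z of cap_mid in the frame of arbor between 0.066 and 0.071 m and horizontal distance between cap_mid and arbor_axis below 0.0035 m and angle between cap_mid's own z axis and vertical below 0.06 rad), for 0.2 s.
At the end, for the whole second after the job is handed in: Spacer, wheel and cap lie in that order, level (within 0.06 rad) and at rest on the arbor, each centred on the spindle to 3.5 mm and fully home: its height no more than 2 mm above (3 mm below) its seated place, the cap dropped over the key and resting on the wheel (all of step 3 and linear speed of each of spacer, wheel, cap below 0.02 m/s); the robot touches nothing.
It fails at once if a part hits or presses the arbor (its spindle included) or the part below with more than 30 N (contact force between any of spacer, wheel, cap and arbor above 30 N or contact force between wheel and spacer above 30 N or contact force between cap and wheel above 30 N).
It fails at once if a bystander is moved by more than 30 mm (distance of any of bowl, jar, brush, jarlid, benchblock, file, mandrel from where it was at the start of the episode above 0.03 m).
It also fails if it takes over 72 s, if anything falls off the work surface, if the arm or the gripper's body presses on something with over 40 N, if the wrist force passes 120 N, or if a joint passes its speed limit or range.

## Robot

A 6-joint arm with a two-finger parallel gripper is mounted at the origin on the work surface. World frame = base frame: x ahead of the robot, y to its left, z up, the work surface at z = 0. Lengths are in mm, angles in rad, forces in N, time in s.
With the tool pointing down it reaches from about 350 to 775 mm from the base axis. Payload 7.3 kg.
Tool frame: the origin (TCP) lies between the finger pads; the fingertips stand bot.tips_ahead ahead of it and the grasp point (between the pads) lies 6 mm ahead of it (bot.tips_ahead is the distance from the TCP to the fingertips, in mm); z points along the fingers, y is the line along which they close (so a half turn about z gives the same grasp; the last joint's range is limited). The gripper opens to 92 mm and grips with 3 to 60 N. Pads are 19 mm wide; open, the fingers measure 130 mm over their backs; the gripper's body (75 mm by 190 mm) begins 47 mm behind the grasp point.
Start: joints at [-1.347, 0.342, 1.524, -0, 1.275, -0.146], TCP at [189.773, -489.519, 251.741] pointing down, gripper open.
Joint ranges: [-2.53, 2.53], [-0.77, 2.02], [0.04, 2.7], [-1, 4.14], [0.28, 2.66], [-3.11, 3.11]. Speed limits (rad/s): [2.57, 2.57, 3.14, 3.14, 3.14, 3.14].

## Interface

Orientations are given as [roll, pitch, yaw] about the fixed x, y, z axes, in that order (R = Rz(yaw) Ry(pitch) Rx(roll)).
In Python, from plant import bot gives the robot as it stands. The module is installed in compiled form; this text tells all that it offers.
- The arm moves only by the tool step_arm, never from a script. Its argument "targets" is one flat list of numbers, 7 for each row, row after row: the opening, from 0 (shut) to 1 (fully open), then the shift along the tool's x, y, z each as a share of 100 mm, from -1 to 1, then the turn, a rotation vector about the tool's x, y, z each as a share of pi/4 rad, from -1 to 1. A call has 1 to 20 rows; each row is the pose to reach, as a shift and turn from the pose commanded when the call began, along the tool's axes at that moment; what a row does not reach only later rows make up. A row lasts 1/8 s, in which the tool goes at most 62.5 mm and 10.7 degrees, less where a joint would pass 70% of its speed; a pose out of reach is approached as far as the arm can. A call with a number of a shift or a turn outside -1 to 1 is refused whole. A call with a gripper value outside its range is refused whole. The fingers move at their own pace and stop on an object; the grip force is fixed at half the most. Time passes only in rows, so rows that repeat a pose let the fingers close. It gives the time, the measured TCP pose, the force, the opening and the grip force at its end, in the units of the state.
- bot.get_obs(): the state, without advancing time (a new reading comes with each control period).
- bot.capture(name): name is "side" or "top"; returns (picture, depth): 400x640x3 uint8, blue, green, red; 400x640 float32, mm along the optical axis (not along the pixel's ray), 0 where there is no reading.
- bot.camera_info(name): a dict with "fx", "fy", "cx", "cy" (pixels), "k1" (the pictures are not rectified: a ray, as slopes to the right and down, at radius r is drawn at 1 + k1 r^2 times it, then the intrinsics apply), "camera_from_world" (4x4, takes a point from world to camera coordinates). Camera axes: x right, y down, z forward; pixel columns grow to the right and rows downward; lengths in mm; the calibration is good to about 2 mm. A picture is of the moment at which its call begins. camera_info takes no time and is no camera call.
- bot.close_job(): hands the job in; it is judged then, once.
The state is a dict: "time": time; "joint_positions": joint angles; "dq": joint speeds; "tau": joint torques, N m; "tool_pos": TCP position; "tcp_rot": TCP orientation; "contact_force": force on the tool from outside, world axes, zero at the start; "moment": the same for the moment, N m; "grip_width": finger opening in mm; "finger_force": force on a finger pad.
Only numpy, scipy, OpenCV 4.12 (cv2) and the standard library are available. Lean on these libraries where they do the work, as an engineer would, in place of code of your own. Each camera call takes 0.05 s, during which the arm holds its last target. There are 200 camera calls.

## Working session

There is one attempt and no reset: what is moved stays moved. The work goes in short steps, Python scripts to look and compute and a tool call to move; the robot and the scene stay as the last step left them, time stands still between calls to the robot, and variables do not carry over. Pictures are saved under pics/ and viewed, at most 10 in all, crops included, and the job is handed in when it is done.

Besides the shell and the picture viewer there is one more tool, called after "Call:" by a JSON object that holds its "name" and its "arguments", one argument or row to a line. step_arm: Moves the arm, as the interface text tells. Shift numbers are shares of 100 mm and turn numbers shares of pi/4 rad, none past 1 either way. Its arguments: {"type":"object","properties":{"targets":{"type":"array"}},"required":["targets"]}

```bash
mkdir -p pics; python3 - <<'E'
from plant import bot
import cv2,numpy as np
o=bot.get_obs();print({k:np.round(v,3) for k,v in o.items()},bot.tips_ahead)
for n in("top","side"):
    p,d=bot.capture(n);cv2.imwrite(f"pics/{n}0.png",p);np.save(f"{n}0.npy",d)
    i=bot.camera_info(n);print({k:np.round(v,4) for k,v in i.items()})
E
```

```text
{'time': np.float64(0.0), 'joint_positions': array([-1.347,  0.343,  1.525, -0.   ,  1.275, -0.146]), 'dq': array([ 0.   , -0.001,  0.001, -0.001, -0.001, -0.001]), 'tau': array([-1.0000e-03, -4.3125e+01, -2.4422e+01,  7.2000e-02,  5.6000e-02,
       -0.0000e+00]), 'tool_pos': array([ 189.691, -489.13 ,  251.057]), 'tcp_rot': array([-3.14, -0.  ,  0.37]), 'contact_force': array([ 0.121,  0.102, -0.072]), 'moment': array([ 0.019,  0.002, -0.001]), 'finger_force': np.float64(0.0), 'grip_width': np.float64(92.219)} 25.0
{'fx': np.float64(371.543), 'fy': np.float64(371.543), 'cx': np.float64(315.6684), 'cy': np.float64(196.923), 'k1': np.float64(-0.0175), 'camera_from_world': array([[ 1.086000e-01, -9.941000e-01,  7.700000e-03, -6.444450e+01],
       [-9.678000e-01, -1.075000e-01, -2.278000e-01,  5.428956e+02],
       [ 2.273000e-01,  1.730000e-02, -9.737000e-01,  9.347328e+02],
       [ 0.000000e+00,  0.000000e+00,  0.000000e+00,  1.000000e+00]])}
{'fx': np.float64(439.7396), 'fy': np.float64(439.7396), 'cx': np.float64(320.0214), 'cy': np.float64(205.1956), 'k1': np.float64(-0.0248), 'camera_from_world': array([[ 9.7360000e-01, -2.2770000e-01, -1.5500000e-02, -5.1155310e+02],
       [-1.4790000e-01, -5.7800000e-01, -8.0250000e-01,  1.2547930e+02],
       [ 1.7380000e-01,  7.8370000e-01, -5.9640000e-01,  1.0283171e+03],
       [ 0.0000000e+00,  0.0000000e+00,  0.0000000e+00,  1.0000000e+00]])}
```

View pics/top0.png

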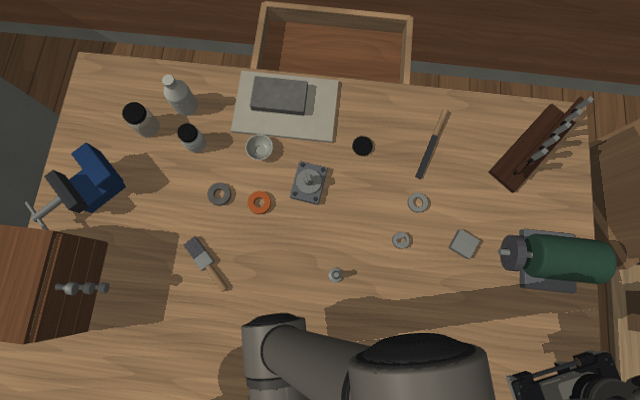

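View pics/side0.png

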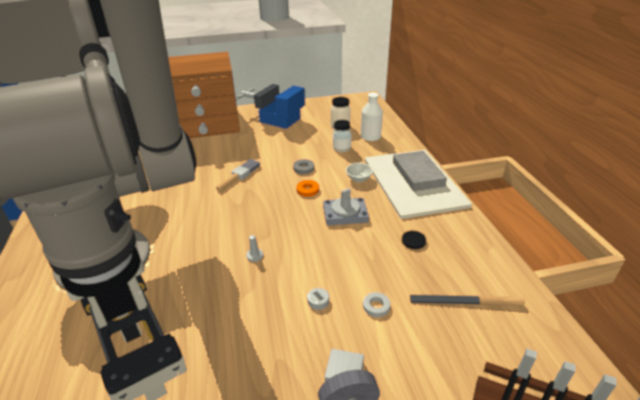

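Top view: grey wheel (220,194), orange look-alike (260,203), arbor (310,182), spacer (418,203), cap (402,240). The side view agrees, with the spacer at (376,305), the cap at (318,299) and the arbor at (346,207).

```bash
cat > h.py <<'E'
from plant import bot
import cv2,numpy as np
def norm(n,uv):
    i=bot.camera_info(n);K=np.array([[i['fx'],0,i['cx']],[0,i['fy'],i['cy']],[0,0,1]])
    return cv2.undistortPoints(np.asarray(uv,float).reshape(-1,1,2),K,np.array([i['k1'],0,0,0.]))[:,0]
def cloud(n,d):
    v,u=np.mgrid[0:400,0:640];r=norm(n,np.stack([u.ravel(),v.ravel()],1))
    T=np.linalg.inv(bot.camera_info(n)['camera_from_world'])
    P=np.c_[r,np.ones(len(r))]*d.reshape(-1,1)
    return (P@T[:3,:3].T+T[:3,3]).reshape(400,640,3)
def onplane(n,uv,z):
    T=np.linalg.inv(bot.camera_info(n)['camera_from_world'])
    r=np.c_[norm(n,uv),np.ones(len(norm(n,uv)))]@T[:3,:3].T
    return T[:3,3]+r*((z-T[2,3])/r[:,2])[:,None]
def project(n,X):
    i=bot.camera_info(n);C=i['camera_from_world'];K=np.array([[i['fx'],0,i['cx']],[0,i['fy'],i['cy']],[0,0,1]])
    return cv2.projectPoints(np.asarray(X,float).reshape(-1,1,3),cv2.Rodrigues(C[:3,:3])[0],C[:3,3],K,np.array([i['k1'],0,0,0.]))[0][:,0]
def blob(P,c,zlo,zhi,R):
    m=(P[...,2]>zlo)&(P[...,2]<zhi)&(np.hypot(P[...,0]-c[0],P[...,1]-c[1])<R)
    return P[m]
E
python3 - <<'E'
from h import *
g={'wheel':((220,194),(304,167),16,50),'spacer':((418,203),(376,305),14,45),'cap':((402,240),(318,299),18,40),'seat':((310,182),(346,207),30,60),'orange':((260,203),(308,187),16,45)}
for n,k in(("top",0),("side",1)):
    P=cloud(n,np.load(n+"0.npy"))
    for a,v in g.items():
        c=onplane(n,[v[k]],v[2])[0]
        B=blob(P,c,v[2]-4,v[2]+5,v[3])
        if len(B)<5: print(n,a,c.round(),'few');continue
        (x,y),r=cv2.minEnclosingCircle(B[:,:2].astype(np.float32))
        print(n,a,c.round(),'circ',round(x,1),round(y,1),round(r,1),'mean',B.mean(0).round(1),len(B),'r',np.hypot(x,y).round())
    q=blob(P,onplane(n,[g['seat'][k]],30)[0],65,90,60);print('key',q.round(0).tolist()[:40])
s=cv2.imread("pics/side0.png");t=cv2.imread("pics/top0.png")
f=lambda im,c,w,h:cv2.resize(im[c[1]-h:c[1]+h,c[0]-w:c[0]+w],(400,300),interpolation=cv2.INTER_CUBIC)
cv2.imwrite("pics/m.png",np.vstack([np.hstack([f(t,(312,180),32,24),f(t,(410,222),32,24)]),np.hstack([f(s,(346,207),32,24),f(s,(318,299),32,24)])]))
E
```

```text
top wheel [536. 265.  16.] circ 539.6 270.7 33.4 mean [538.4 270.6  16.1] 336 r 604.0
top spacer [ 572. -292.   14.] circ 576.4 -290.7 27.8 mean [ 576.2 -291.    14.7] 226 r 646.0
top cap [ 463. -252.   18.] circ 464.2 -249.1 23.4 mean [ 463.9 -248.8   18.6] 184 r 527.0
top seat [595.  16.  30.] circ 600.4 20.9 59.0 mean [596.6  21.   30.3] 436 r 601.0
top orange [523. 149.  16.] circ 527.5 154.7 32.9 mean [526.7 154.1  16.2] 335 r 550.0
key [[612.0, 23.0, 79.0], [609.0, 28.0, 77.0], [608.0, 26.0, 80.0], [609.0, 23.0, 78.0], [606.0, 28.0, 76.0], [607.0, 26.0, 76.0], [606.0, 23.0, 78.0], [604.0, 28.0, 74.0], [605.0, 25.0, 74.0], [603.0, 22.0, 79.0], [604.0, 20.0, 78.0], [600.0, 25.0, 79.0], [601.0, 22.0, 76.0], [601.0, 19.0, 78.0], [598.0, 24.0, 78.0], [598.0, 22.0, 79.0], [598.0, 19.0, 80.0], [595.0, 24.0, 80.0], [595.0, 21.0, 79.0], [595.0, 19.0, 81.0], [593.0, 24.0, 76.0], [591.0, 21.0, 83.0], [593.0, 19.0, 78.0], [594.0, 16.0, 77.0], [590.0, 21.0, 77.0], [590.0, 18.0, 80.0], [590.0, 15.0, 81.0], [588.0, 21.0, 74.0], [588.0, 18.0, 74.0], [589.0, 15.0, 71.0], [587.0, 21.0, 69.0]]
si
[... 589 characters left out ...]
 77.0], [591.0, 23.0, 78.0], [595.0, 26.0, 75.0], [595.0, 19.0, 80.0], [600.0, 26.0, 75.0], [602.0, 23.0, 77.0], [604.0, 22.0, 77.0], [607.0, 23.0, 76.0], [610.0, 25.0, 74.0], [589.0, 22.0, 76.0], [590.0, 20.0, 78.0], [592.0, 18.0, 78.0], [595.0, 17.0, 78.0], [598.0, 19.0, 77.0], [601.0, 22.0, 74.0], [604.0, 21.0, 75.0], [607.0, 23.0, 72.0], [610.0, 24.0, 71.0], [588.0, 22.0, 73.0], [589.0, 15.0, 78.0], [592.0, 17.0, 76.0], [595.0, 16.0, 76.0], [598.0, 20.0, 73.0], [601.0, 21.0, 72.0], [604.0, 20.0, 72.0], [607.0, 22.0, 70.0], [610.0, 23.0, 69.0], [587.0, 17.0, 74.0], [588.0, 11.0, 78.0], [592.0, 17.0, 73.0], [595.0, 16.0, 73.0], [597.0, 16.0, 73.0], [601.0, 21.0, 69.0], [603.0, 20.0, 69.0]]
```

View pics/m.png

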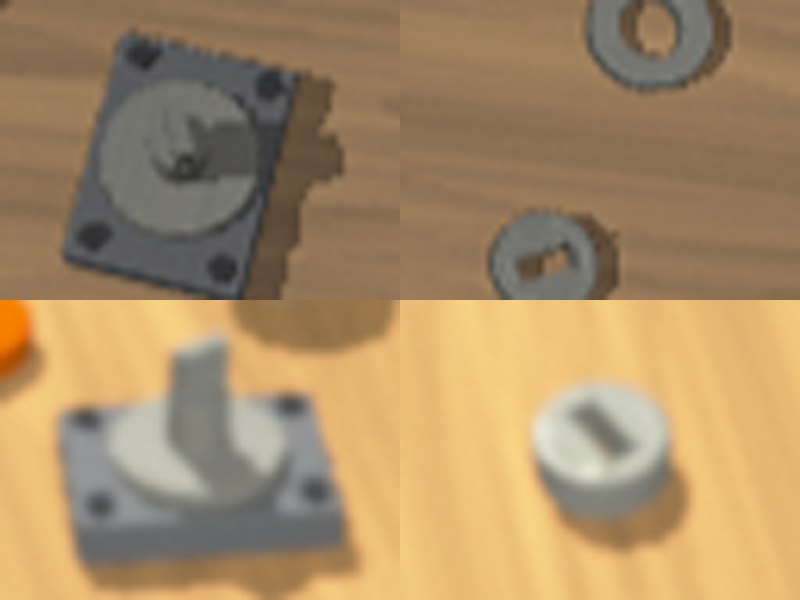

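Crops: the key in the top view runs roughly up-down in the picture, near world x. The cap's slot runs about (515,268)-(578,248) in the crop. I'll now refine the arbor centre, the key direction and the slot angle.

```bash
python3 - <<'E'
from h import *
print(bot.get_obs()['tcp_rot'].round(4))
for n in("top","side"):
    P=cloud(n,np.load(n+"0.npy"));im=cv2.imread(f"pics/{n}0.png")
    B=blob(P,(597,18),15,27,80);r=cv2.minAreaRect(B[:,:2].astype(np.float32));print(n,'plate',np.round(r[0],1),np.round(r[1],1),r[2])
    B=blob(P,(597,19),27.5,33,40);(x,y),rr=cv2.minEnclosingCircle(B[:,:2].astype(np.float32));print('seat',x,y,rr)
    q=blob(P,(597,19),68,90,40);q=q[q[:,2]>74];c=q.mean(0);w,V=np.linalg.eigh(np.cov(q[:,:2].T));print('keytop',c.round(1),np.arctan2(V[1,1],V[0,1]),np.sqrt(w*12),len(q))
    # cap slot: pixels in cap top plane darker/lower
    v,u=np.mgrid[0:400,0:640];G=onplane(n,np.stack([u.ravel(),v.ravel()],1),18).reshape(400,640,3)
    m=np.hypot(G[...,0]-464,G[...,1]+249)<17
    g=cv2.cvtColor(im,cv2.COLOR_BGR2HSV)[...,:].astype(float);sat=g[...,1];val=g[...,2]
    med=np.median(val[m]);wgt=np.clip(med-12-val[m],0,None)+np.clip(sat[m]-60,0,None)
    X=G[m][:,:2];c=(wgt[:,None]*X).sum(0)/wgt.sum();C=np.cov(X.T,aweights=wgt);w,V=np.linalg.eigh(C);print('slot',c.round(1),np.arctan2(V[1,1],V[0,1]),np.sqrt(w*12))
E
```

```text
[-3.1402e+00 -2.0000e-04  3.6970e-01]
top plate [599.4  22.3] [ 84.4 110.1] 82.71660614013672
seat 599.6224975585938 22.059703826904297 35.92024612426758
keytop [598.6  21.8  78.2] -2.8180999340475106 [ 8.29576322 26.46678283] 27
slot [ 463.4 -249. ] 1.994012006599481 [ 8.86380625 24.74750429]
side plate [598.7  20.7] [ 86.8 110.4] 82.48394012451172
seat 599.18994140625 21.67294692993164 37.105934143066406
keytop [598.6  21.8  77. ] -2.6449982657622657 [ 9.85517027 26.46808356] 25
slot [ 463.5 -247.8] 1.9582739211251885 [ 9.52501605 24.60117794]
```

Call:
{"name": "step_arm", "arguments": {
  "targets": [1,0.5,-0.1,0.1,0,0,0,1,1,-0.15,0.3,0,0,0,1,1,-0.15,0.3,0,0,0]
}}

```text
time: 0.48
tool_pos: [279.4, -436.9, 220.1]
tcp_rot: [-3.138, -0.0, 0.374]
contact_force: [-0.5, 0.3, 0.2]
grip_width: 91.7
finger_force: 0.0
```

Call:
{"name": "step_arm", "arguments": {
  "targets": [1,0.5,-0.1,0.1,0,0,0,1,1,-0.15,0.3,0,0,0,1,1,-0.15,0.3,0,0,0]
}}

```text
time: 0.85
tool_pos: [366.6, -387.7, 190.4]
tcp_rot: [-3.139, 0.0, 0.373]
contact_force: [-0.3, 0.3, 0.3]
grip_width: 92.3
finger_force: 0.0
```

Call:
{"name": "step_arm", "arguments": {
  "targets": [1,0.5,-0.1,0.1,0,0,0,1,1,-0.15,0.3,0,0,0,1,1,-0.15,0.3,0,0,0]
}}

```text
time: 1.23
tool_pos: [454.0, -338.4, 160.7]
tcp_rot: [-3.14, 0.001, 0.372]
contact_force: [-0.9, -0.0, 0.6]
grip_width: 91.9
finger_force: 0.0
```

Call:
{"name": "step_arm", "arguments": {
  "targets": [1,0.5,0,0,0,0,0.22,1,1,0,0.3,0,0,0.471,1,1,0,0.3,0,0,0.471]
}}

```text
time: 1.6
tool_pos: [546.5, -302.8, 129.6]
tcp_rot: [-3.14, 0.003, -0.0]
contact_force: [-0.0, 0.4, -0.3]
grip_width: 92.0
finger_force: 0.0
```

Call:
{"name": "step_arm", "arguments": {
  "targets": [1,0.29,-0.123,0.3,0,0,0,1,0.29,-0.123,0.75,0,0,0,1,0.29,-0.123,0.9,0,0,0,1,0.29,-0.123,1,0,0,0,1,0.29,-0.123,1,0,0,0]
}}

```text
time: 2.22
tool_pos: [575.3, -291.8, 32.7]
tcp_rot: [3.141, -0.001, -0.001]
contact_force: [0.9, -0.6, 0.3]
grip_width: 92.1
finger_force: 0.0
```

Call:
{"name": "step_arm", "arguments": {
  "targets": [0.7,0,0,0.015,0,0,0,0.6,0,0,0.015,0,0,0,0.4,0,0,0.015,0,0,0,0.4,0,0,0.015,0,0,0,0.4,0,0,0.015,0,0,0,0.4,0,0,0.015,0,0,0]
}}

```text
time: 2.98
tool_pos: [575.6, -290.7, 30.5]
tcp_rot: [3.141, -0.0, -0.0]
contact_force: [0.1, 0.1, 2.5]
grip_width: 55.2
finger_force: 30.0
```

Call:
{"name": "step_arm", "arguments": {
  "targets": [0.4,0,0,-0.4,0,0,0,0.4,0,-0.4,-0.8,0,0,0,0.4,0,-0.85,-1,0,0,0,0.4,0,-1,-1,0,0,0]
}}

```text
time: 3.48
tool_pos: [576.2, -188.8, 131.9]
tcp_rot: [3.14, -0.003, 0.002]
contact_force: [0.6, -0.3, -0.6]
grip_width: 55.2
finger_force: 30.0
```

Call:
{"name": "step_arm", "arguments": {
  "targets": [0.4,0.1,-0.6,0,0,0,0,0.4,0.1,-1,0,0,0,0]
}}

```text
time: 3.72
tool_pos: [585.4, -89.2, 129.1]
tcp_rot: [-3.141, 0.001, 0.0]
contact_force: [0.1, 0.2, -1.6]
grip_width: 55.3
finger_force: 30.0
```

Call:
{"name": "step_arm", "arguments": {
  "targets": [0.4,0.1,-0.6,0,0,0,0,0.4,0.138,-1,0,0,0,0,0.4,0.138,-1,0,0,0,0]
}}

```text
time: 4.1
tool_pos: [599.0, 11.7, 128.9]
tcp_rot: [-3.141, 0.002, 0.004]
contact_force: [-0.4, -1.9, -0.7]
grip_width: 55.0
finger_force: 30.0
```

Call:
{"name": "step_arm", "arguments": {
  "targets": [0.4,0,-0.125,0,0,0,0,0.4,0,-0.125,0,0,0,0,0.4,0,-0.125,0,0,0,0]
}}

```text
time: 4.47
tool_pos: [599.3, 20.9, 130.1]
tcp_rot: [3.141, 0.0, -0.001]
contact_force: [-0.9, -0.4, -0.6]
grip_width: 55.2
finger_force: 30.0
```

```bash
cat > look.py <<'E'
from h import *
import sys
k=sys.argv[1];o=bot.get_obs();print(o['tool_pos'].round(1),o['tcp_rot'].round(3),o['contact_force'].round(1))
c=o['tool_pos'];L=[]
for n in("top","side"):
    p,d=bot.capture(n);np.save(f"{n}{k}.npy",d)
    u,v=project(n,[[c[0],c[1],c[2]-35]])[0].astype(int)
    u=np.clip(u,64,575);v=np.clip(v,96,303);L.append(cv2.resize(p[v-96:v+96,u-64:u+64],(400,600),interpolation=cv2.INTER_CUBIC))
    print(n,'crop origin',u-64,v-96,'scale 3.125')
cv2.imwrite(f"pics/{k}.png",np.hstack(L))
E
python3 look.py a
```

```text
[599.3  20.9 130.1] [ 3.141e+00  0.000e+00 -1.000e-03] [-0.9 -0.4 -0.6]
top crop origin 244 77 scale 3.125
side crop origin 282 88 scale 3.125
```

View pics/a.png

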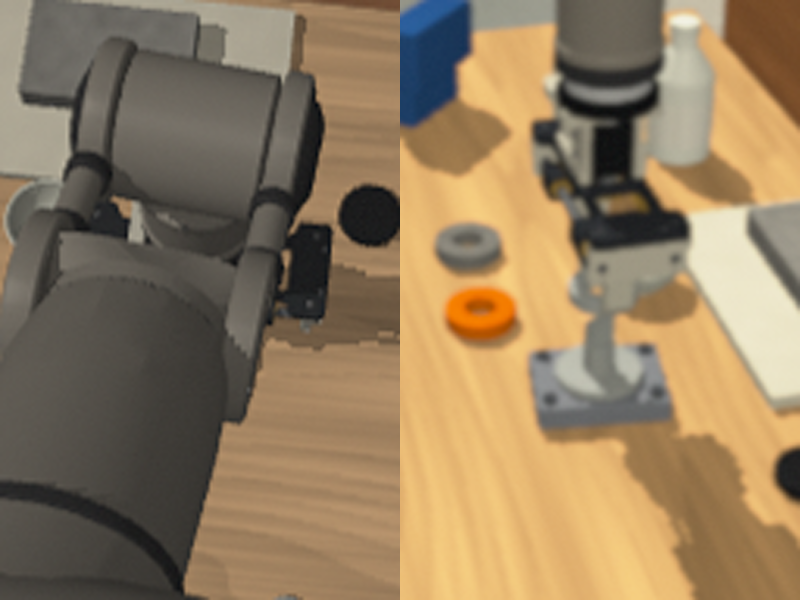

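The arm blocks the top view. In the side view the ring sits in the grip above the spindle, so I'll lower it by feel.

Call:
{"name": "step_arm", "arguments": {
  "targets": [0.4,0,0,0.15,0,0,0,0.4,0,0,0.19,0,0,0,0.4,0,0,0.21,0,0,0,0.4,0,0,0.23,0,0,0,0.4,0,0,0.24,0,0,0]
}}

```text
time: 5.2
tool_pos: [599.4, 21.8, 106.2]
tcp_rot: [3.141, -0.0, -0.0]
contact_force: [0.0, 0.7, 0.5]
grip_width: 55.4
finger_force: 30.0
```

Clear of the key top. Next, down past the key to just below the shaft's shoulder.

Call:
{"name": "step_arm", "arguments": {
  "targets": [0.4,0,0,0.08,0,0,0,0.4,0,0,0.14,0,0,0,0.4,0,0,0.17,0,0,0,0.4,0,0,0.185,0,0,0,0.4,0,0,0.2,0,0,0,0.4,0,0,0.2,0,0,0]
}}

```text
time: 5.95
tool_pos: [599.2, 21.9, 86.2]
tcp_rot: [-3.142, 0.0, -0.0]
contact_force: [0.2, 0.7, -0.1]
grip_width: 55.1
finger_force: 30.0
```

Call:
{"name": "step_arm", "arguments": {
  "targets": [0.4,0,0,0.04,0,0,0,0.4,0,0,0.09,0,0,0,0.4,0,0,0.15,0,0,0,0.4,0,0,0.2,0,0,0,0.4,0,0,0.235,0,0,0,0.4,0,0,0.235,0,0,0]
}}

```text
time: 6.7
tool_pos: [599.1, 21.8, 62.2]
tcp_rot: [-3.142, 0.001, -0.0]
contact_force: [-0.7, 2.7, -2.3]
grip_width: 55.0
finger_force: 30.0
```

Call:
{"name": "step_arm", "arguments": {
  "targets": [0.4,0,0,0.01,0,0,0,0.4,0,0,0.018,0,0,0,0.4,0,0,0.018,0,0,0]
}}

```text
time: 7.08
tool_pos: [599.2, 21.9, 61.0]
tcp_rot: [3.142, 0.0, -0.0]
contact_force: [-2.8, 1.7, 2.1]
grip_width: 55.0
finger_force: 30.0
```

Call:
{"name": "step_arm", "arguments": {
  "targets": [0.4,0,0,0.007,0,0,0,0.4,0,0,0.007,0,0,0]
}}

```text
time: 7.32
tool_pos: [599.2, 21.9, 60.5]
tcp_rot: [-3.142, 0.0, -0.0]
contact_force: [-3.7, 2.6, 3.7]
grip_width: 55.0
finger_force: 30.0
```

Call:
{"name": "step_arm", "arguments": {
  "targets": [0.7,0,0,0,0,0,0,0.85,0,0,0,0,0,0,0.85,0,0,0,0,0,0,0.85,0,0,-0.1,0,0,0,0.85,0,0,-0.5,0,0,0,0.85,0,0,-1,0,0,0,0.85,0,0,-1,0,0,0]
}}

```text
time: 8.2
tool_pos: [601.9, 21.6, 165.5]
tcp_rot: [3.141, -0.01, -0.0]
contact_force: [0.1, 0.9, 0.2]
grip_width: 78.0
finger_force: 0.0
```

Call:
{"name": "step_arm", "arguments": {
  "targets": [1,-0.3,-0.5,0,0,0,0,1,-0.6,-1,0,0,0,0,1,-0.6,-1,0,0,0,0]
}}

```text
time: 8.57
tool_pos: [537.0, 124.7, 160.0]
tcp_rot: [-3.141, 0.002, 0.004]
contact_force: [-0.2, -0.1, -0.5]
grip_width: 91.6
finger_force: 0.0
```

Call:
{"name": "step_arm", "arguments": {
  "targets": [1,0,-0.5,0.1,0,0,0,1,0,-1,0.3,0,0,0,1,0,-1,0.3,0,0,0]
}}

```text
time: 8.95
tool_pos: [538.6, 223.7, 128.2]
tcp_rot: [3.141, 0.003, 0.003]
contact_force: [-0.6, -0.9, -0.1]
grip_width: 91.6
finger_force: 0.0
```

```bash
python3 - <<'E'
from h import *
o=bot.get_obs();print(o['tool_pos'].round(1),o['contact_force'].round(1))
for n in("top","side"):
    p,d=bot.capture(n);cv2.imwrite(f"pics/{n}b.png",p);P=cloud(n,d)
    B=blob(P,(539,270),12,20,50)
    if len(B)>20: print(n,'wheel',cv2.minEnclosingCircle(B[:,:2].astype(np.float32)),len(B))
    B=blob(P,(599,22),40,48,32);B=B[np.hypot(B[:,0]-599,B[:,1]-22)>14]
    if len(B)>20: print(n,'spacer',cv2.minEnclosingCircle(B[:,:2].astype(np.float32)),B.mean(0),len(B))
    q=blob(P,(599,22),74,90,25)
    if len(q)>5:
        w,V=np.linalg.eigh(np.cov(q[:,:2].T));print('key',q.mean(0).round(1),np.arctan2(V[1,1],V[0,1]),len(q))
E
```

```text
[538.6 223.7 128.2] [-0.6 -0.9 -0.1]
top wheel ((537.078369140625, 251.74969482421875), 21.63105010986328) 54
top spacer ((600.1520385742188, 20.481420516967773), 27.643962860107422) [598.52565007  20.43754987  44.65189107] 203
key [599.2  22.2  78.7] -2.7882069266834795 28
side wheel ((540.1098022460938, 270.3800048828125), 35.44259262084961) 175
side spacer ((599.2193603515625, 18.484935760498047), 28.415719985961914) [598.08594445  12.63934337  43.00848906] 147
key [599.1  22.5  76.4] -2.7264382805013376 27
```

Call:
{"name": "step_arm", "arguments": {
  "targets": [1,0,-0.4,0.3,0,0,0,1,0,-0.48,0.7,0,0,0,1,0,-0.48,0.9,0,0,0,1,0,-0.48,1,0,0,0,0.8,0,-0.48,1,0,0,0,0.7,0,-0.48,1,0,0,0,0.5,0,-0.48,1,0,0,0,0.5,0,-0.48,1,0,0,0,0.5,0,-0.48,1,0,0,0]
}}

```text
time: 10.18
tool_pos: [540.1, 270.0, 31.3]
tcp_rot: [-3.141, -0.002, 0.0]
contact_force: [0.5, -1.8, 5.8]
grip_width: 64.8
finger_force: 30.0
```

Call:
{"name": "step_arm", "arguments": {
  "targets": [0.5,0,0,-0.4,0,0,0,0.5,0,0.1,-0.9,0,0,0,0.5,0.1,0.6,-1,0,0,0,0.5,0.2,1,-1,0,0,0,0.5,0.2,1,-1,0,0,0]
}}

```text
time: 10.8
tool_pos: [559.8, 167.3, 130.3]
tcp_rot: [3.141, 0.0, -0.004]
contact_force: [-0.4, -0.0, -0.5]
grip_width: 65.0
finger_force: 30.0
```

Call:
{"name": "step_arm", "arguments": {
  "targets": [0.5,0.2,0.5,0,0,0,0,0.5,0.4,1,0,0,0,0,0.5,0.4,1,0,0,0,0]
}}

```text
time: 11.18
tool_pos: [600.2, 67.3, 129.8]
tcp_rot: [3.141, -0.0, -0.004]
contact_force: [-1.2, -0.1, -0.3]
grip_width: 65.1
finger_force: 30.0
```

Call:
{"name": "step_arm", "arguments": {
  "targets": [0.5,0,0.35,0,0,0,0,0.5,0,0.48,0,0,0,0,0.5,0,0.48,0.08,0,0,0,0.5,0,0.48,0.16,0,0,0,0.5,0,0.48,0.2,0,0,0,0.5,0,0.48,0.22,0,0,0,0.5,0,0.48,0.24,0,0,0,0.5,0,0.48,0.24,0,0,0]
}}

```text
time: 12.18
tool_pos: [599.3, 21.8, 106.2]
tcp_rot: [3.142, -0.0, -0.0]
contact_force: [-0.0, -0.3, -0.6]
grip_width: 64.9
finger_force: 30.0
```

Call:
{"name": "step_arm", "arguments": {
  "targets": [0.5,0,0,0.07,0,0,0,0.5,0,0,0.13,0,0,0,0.5,0,0,0.16,0,0,0,0.5,0,0,0.18,0,0,0,0.5,0,0,0.2,0,0,0,0.5,0,0,0.2,0,0,0]
}}

```text
time: 12.92
tool_pos: [599.5, 21.9, 86.1]
tcp_rot: [-3.142, -0.0, -0.0]
contact_force: [1.3, 0.6, -0.2]
grip_width: 65.1
finger_force: 30.0
```

Call:
{"name": "step_arm", "arguments": {
  "targets": [0.5,0,0,0.03,0,0,0,0.5,0,0,0.06,0,0,0,0.5,0,0,0.085,0,0,0,0.5,0,0,0.1,0,0,0,0.5,0,0,0.1,0,0,0]
}}

```text
time: 13.55
tool_pos: [599.4, 21.8, 76.1]
tcp_rot: [3.142, -0.0, -0.0]
contact_force: [1.9, 1.4, -1.1]
grip_width: 64.9
finger_force: 30.0
```

Call:
{"name": "step_arm", "arguments": {
  "targets": [0.5,0,0,0.008,0,0,0,0.5,0,0,0.014,0,0,0,0.5,0,0,0.014,0,0,0]
}}

```text
time: 13.92
tool_pos: [599.5, 21.9, 75.4]
tcp_rot: [3.142, -0.001, -0.0]
contact_force: [0.8, 1.6, 4.1]
grip_width: 64.9
finger_force: 30.0
```

Call:
{"name": "step_arm", "arguments": {
  "targets": [0.8,0,0,0,0,0,0,0.9,0,0,0,0,0,0,0.95,0,0,0,0,0,0,0.95,0,0,-0.1,0,0,0,0.95,0,0,-0.5,0,0,0,0.95,0,0,-1,0,0,0,0.95,0,0,-1,0,0,0]
}}

```text
time: 14.8
tool_pos: [601.7, 21.6, 180.0]
tcp_rot: [3.141, -0.009, -0.0]
contact_force: [0.3, -0.2, -1.2]
grip_width: 86.9
finger_force: 0.0
```

Call:
{"name": "step_arm", "arguments": {
  "targets": [0.9,-0.25,0.5,0,0,0,0,0.9,-0.5,1,0,0,0,0,0.9,-0.5,1,0,0,0,0]
}}

```text
time: 15.18
tool_pos: [547.6, -81.0, 174.6]
tcp_rot: [3.141, 0.002, -0.005]
contact_force: [0.2, 1.6, -0.5]
grip_width: 82.6
finger_force: 0.0
```

Call:
{"name": "step_arm", "arguments": {
  "targets": [0.9,-0.25,0.5,0.1,0,0,0,0.9,-0.5,1,0.4,0,0,0,0.9,-0.5,1,0.446,0,0,0]
}}

```text
time: 15.55
tool_pos: [497.3, -179.7, 128.3]
tcp_rot: [-3.14, 0.004, -0.004]
contact_force: [1.0, -0.1, 0.0]
grip_width: 82.4
finger_force: 0.0
```

```bash
python3 - <<'E'
from h import *
o=bot.get_obs();print(o['tool_pos'].round(1),o['contact_force'].round(1))
for n in("top","side"):
    p,d=bot.capture(n);P=cloud(n,d)
    B=blob(P,(464,-249),13,23,35)
    if len(B)>20: print(n,'cap',cv2.minEnclosingCircle(B[:,:2].astype(np.float32)),len(B))
    B=blob(P,(599,22),56,64,40);B=B[np.hypot(B[:,0]-599,B[:,1]-22)>14]
    if len(B)>20: print(n,'wheel',cv2.minEnclosingCircle(B[:,:2].astype(np.float32)),B.mean(0),len(B))
    q=blob(P,(599,22),74,90,25)
    if len(q)>5:
        w,V=np.linalg.eigh(np.cov(q[:,:2].T));print('key',q.mean(0).round(1),np.arctan2(V[1,1],V[0,1]),len(q))
E
```

```text
[ 497.3 -179.7  128.3] [ 1.  -0.1  0. ]
top wheel ((598.2096557617188, 20.65227508544922), 32.61703872680664) [597.62586262  20.33612048  60.44026454] 337
key [599.4  22.   78.9] -2.787099653786658 26
side cap ((462.3368835449219, -248.18914794921875), 24.6119327545166) 280
side wheel ((598.2625122070312, 20.39835548400879), 33.725128173828125) [608.34795742   8.31758263  59.05690311] 131
key [599.   21.3  76.8] -2.6315662340825563 29
```

Call:
{"name": "step_arm", "arguments": {
  "targets": [0.9,-0.3,0.5,0.2,0,0,0,0.9,-0.356,0.706,0.5,0,0,0,0.9,-0.356,0.706,0.85,0,0,0,0.8,-0.356,0.706,1,0,0,0,0.7,-0.356,0.706,1,0,0,0,0.6,-0.356,0.706,1,0,0,0,0.5,-0.356,0.706,1,0,0,0,0.35,-0.356,0.706,1,0,0,0,0.35,-0.356,0.706,1,0,0,0,0.35,-0.356,0.706,1,0,0,0,0.35,-0.356,0.706,1,0,0,0]
}}

```text
time: 17.02
tool_pos: [464.3, -248.9, 31.3]
tcp_rot: [3.141, -0.002, -0.0]
contact_force: [0.5, 2.6, 6.6]
grip_width: 44.9
finger_force: 30.0
```

Call:
{"name": "step_arm", "arguments": {
  "targets": [0.35,0,0,-0.4,0,0,0,0.35,0,-0.1,-0.9,0,0,0,0.35,0.3,-0.5,-1,0,0,0,0.35,0.4,-0.9,-1,0,0,0,0.35,0.4,-0.9,-1,0,0,0]
}}

```text
time: 17.65
tool_pos: [503.9, -156.4, 130.5]
tcp_rot: [-3.141, 0.0, 0.003]
contact_force: [0.5, 0.2, -1.3]
grip_width: 45.1
finger_force: 30.0
```

Call:
{"name": "step_arm", "arguments": {
  "targets": [0.35,0.3,-0.5,0,0,0,0,0.35,0.6,-1,0,0,0,0,0.35,0.6,-1,0,0,0,0]
}}

```text
time: 18.02
tool_pos: [564.9, -56.5, 130.0]
tcp_rot: [-3.141, -0.001, 0.004]
contact_force: [-0.7, 0.5, -0.6]
grip_width: 45.2
finger_force: 30.0
```

Call:
{"name": "step_arm", "arguments": {
  "targets": [0.35,0.2,-0.4,0,0,0,-0.2,0.35,0.356,-0.806,0,0,0,-0.4,0.35,0.356,-0.806,0,0,0,-0.6,0.35,0.356,-0.806,0,0,0,-0.8,0.35,0.356,-0.806,0,0,0,-1,0.35,0.356,-0.806,0,0,0,-1]
}}

```text
time: 18.77
tool_pos: [599.0, 20.2, 130.0]
tcp_rot: [-3.141, 0.001, 0.783]
contact_force: [-0.1, 0.4, -1.1]
grip_width: 45.1
finger_force: 30.0
```

Call:
{"name": "step_arm", "arguments": {
  "targets": [0.35,0,0,0,0,0,-0.22,0.35,0,0,0,0,0,-0.44,0.35,0,0,0,0,0,-0.655,0.35,0,0,0,0,0,-0.655,0.35,0,0,0,0,0,-0.655]
}}

```text
time: 19.4
tool_pos: [599.2, 21.3, 130.1]
tcp_rot: [-3.142, 0.0, 1.294]
contact_force: [-0.1, -0.1, -1.2]
grip_width: 45.4
finger_force: 30.0
```

```bash
python3 look.py c
```

```text
[599.2  21.3 130.1] [-3.142  0.     1.294] [-0.1 -0.1 -1.2]
top crop origin 244 77 scale 3.125
side crop origin 282 88 scale 3.125
```

View pics/c.png

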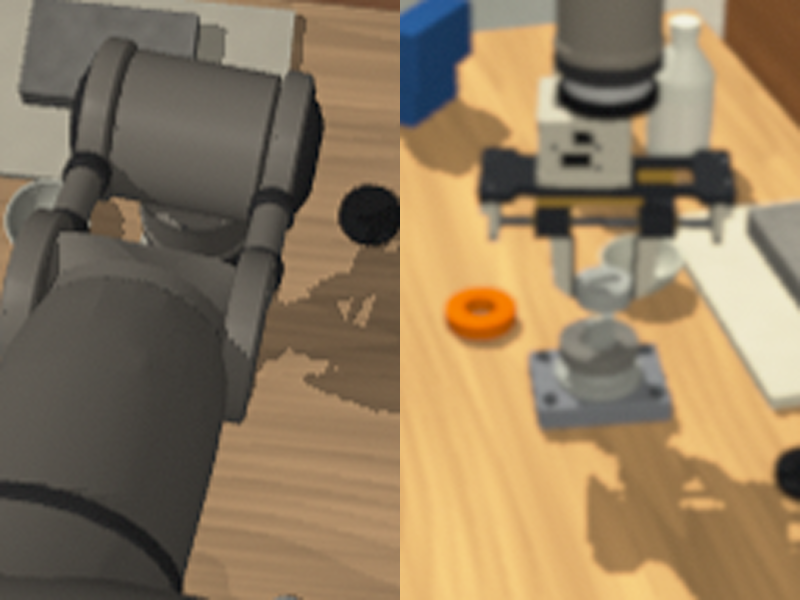

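Side view: spacer and wheel are stacked on the arbor (right half, about (600,350)), and the cap is held above at about (603,290). Next I lower it onto the key.

Call:
{"name": "step_arm", "arguments": {
  "targets": [0.35,0,0,0.1,0,0,0,0.35,0,0,0.16,0,0,0,0.35,0,0,0.19,0,0,0,0.35,0,0,0.21,0,0,0,0.35,0,0,0.215,0,0,0,0.35,0,0,0.215,0,0,0]
}}

```text
time: 20.25
tool_pos: [599.4, 21.8, 109.0]
tcp_rot: [3.141, 0.0, 1.3]
contact_force: [-1.3, -0.4, 2.2]
grip_width: 44.9
finger_force: 30.0
```

Call:
{"name": "step_arm", "arguments": {
  "targets": [0.35,0,0,0.01,0,0,0,0.35,0,0,0.01,0,0,0]
}}

```text
time: 20.5
tool_pos: [599.4, 21.8, 107.9]
tcp_rot: [3.141, 0.0, 1.3]
contact_force: [-1.2, 0.2, 2.0]
grip_width: 44.9
finger_force: 30.0
```

Call:
{"name": "step_arm", "arguments": {
  "targets": [0.35,0,0,0.01,0,0,0,0.35,0,0,0.01,0,0,0]
}}

```text
time: 20.75
tool_pos: [599.4, 21.7, 106.8]
tcp_rot: [3.141, 0.0, 1.3]
contact_force: [-0.5, -0.0, 4.2]
grip_width: 45.4
finger_force: 30.0
```

Call:
{"name": "step_arm", "arguments": {
  "targets": [0.35,0,0,0.015,0,0,0,0.35,0,0,0.015,0,0,0]
}}

```text
time: 21.0
tool_pos: [599.4, 21.8, 105.3]
tcp_rot: [3.141, 0.0, 1.3]
contact_force: [-0.6, -0.5, 4.5]
grip_width: 45.1
finger_force: 30.0
```

Call:
{"name": "step_arm", "arguments": {
  "targets": [0.35,0,0,0,0,0,-0.06,0.35,0,0,0,0,0,-0.12,0.35,0,0,0,0,0,-0.12]
}}

```text
time: 21.38
tool_pos: [599.8, 21.8, 105.4]
tcp_rot: [3.14, -0.0, 1.393]
contact_force: [0.0, -0.7, 4.8]
grip_width: 45.0
finger_force: 30.0
```

Call:
{"name": "step_arm", "arguments": {
  "targets": [0.35,0,0,0,0,0,-0.06,0.35,0,0,0,0,0,-0.12,0.35,0,0,0,0,0,-0.12]
}}

```text
time: 21.75
tool_pos: [599.8, 21.8, 105.4]
tcp_rot: [3.14, -0.0, 1.487]
contact_force: [0.9, 0.2, 4.3]
grip_width: 45.2
finger_force: 30.0
```

Call:
{"name": "step_arm", "arguments": {
  "targets": [0.35,0,0,0,0,0,-0.04,0.35,0,0,0,0,0,-0.08,0.35,0,0,0,0,0,-0.08]
}}

```text
time: 22.12
tool_pos: [599.6, 21.8, 105.4]
tcp_rot: [3.141, 0.0, 1.551]
contact_force: [0.8, 0.1, 5.0]
grip_width: 45.1
finger_force: 30.0
```

Call:
{"name": "step_arm", "arguments": {
  "targets": [0.35,0,0,0,0,0,-0.04,0.35,0,0,0,0,0,-0.08,0.35,0,0,0,0,0,-0.08]
}}

```text
time: 22.5
tool_pos: [599.4, 21.8, 105.3]
tcp_rot: [3.141, 0.0, 1.615]
contact_force: [0.6, 0.4, 5.5]
grip_width: 44.8
finger_force: 30.0
```

Call:
{"name": "step_arm", "arguments": {
  "targets": [0.35,0,0,0,0,0,-0.04,0.35,0,0,0,0,0,-0.08,0.35,0,0,0,0,0,-0.08]
}}

```text
time: 22.88
tool_pos: [599.2, 21.9, 105.2]
tcp_rot: [-3.141, -0.0, 1.677]
contact_force: [0.6, 0.1, 4.2]
grip_width: 45.2
finger_force: 30.0
```

Call:
{"name": "step_arm", "arguments": {
  "targets": [0.35,0,0,0,0,0,-0.04,0.35,0,0,0,0,0,-0.08,0.35,0,0,0,0,0,-0.08]
}}

```text
time: 23.25
tool_pos: [599.2, 21.9, 105.1]
tcp_rot: [-3.141, -0.0, 1.74]
contact_force: [0.3, 1.6, 5.4]
grip_width: 45.0
finger_force: 30.0
```

Call:
{"name": "step_arm", "arguments": {
  "targets": [0.35,0,0,0,0,0,-0.04,0.35,0,0,0,0,0,-0.08,0.35,0,0,0,0,0,-0.08]
}}

```text
time: 23.62
tool_pos: [599.2, 21.9, 105.2]
tcp_rot: [-3.141, -0.0, 1.803]
contact_force: [0.5, 1.5, 4.7]
grip_width: 45.1
finger_force: 30.0
```

Call:
{"name": "step_arm", "arguments": {
  "targets": [0.35,0,0,0,0,0,-0.04,0.35,0,0,0,0,0,-0.08,0.35,0,0,0,0,0,-0.08]
}}

```text
time: 24.0
tool_pos: [599.3, 21.8, 105.2]
tcp_rot: [-3.141, 0.0, 1.866]
contact_force: [0.1, 2.9, 4.9]
grip_width: 45.3
finger_force: 30.0
```

No drop in the first sweep. The sideways forces while fitting the rings (+y), and the wheel's seen place against the key, suggest the spindle is about 1.2 mm further in +y. I'll shift by that and sweep back.

Call:
{"name": "step_arm", "arguments": {
  "targets": [0.35,0.0115,0.0035,0,0,0,0,0.35,0.0115,0.0035,0,0,0,0.06,0.35,0.0115,0.0035,0,0,0,0.12,0.35,0.0115,0.0035,0,0,0,0.12]
}}

```text
time: 24.5
tool_pos: [599.3, 22.5, 105.2]
tcp_rot: [-3.141, 0.001, 1.771]
contact_force: [-0.3, -0.7, 5.4]
grip_width: 45.2
finger_force: 30.0
```

Call:
{"name": "step_arm", "arguments": {
  "targets": [0.35,0,0,0,0,0,0.05,0.35,0,0,0,0,0,0.1,0.35,0,0,0,0,0,0.1]
}}

```text
time: 24.88
tool_pos: [599.3, 22.6, 105.3]
tcp_rot: [-3.142, 0.001, 1.694]
contact_force: [0.5, -2.6, 5.6]
grip_width: 45.1
finger_force: 30.0
```

Call:
{"name": "step_arm", "arguments": {
  "targets": [0.35,0,0,0,0,0,0.04,0.35,0,0,0,0,0,0.08,0.35,0,0,0,0,0,0.08]
}}

```text
time: 25.25
tool_pos: [599.3, 22.8, 105.2]
tcp_rot: [-3.142, 0.0, 1.63]
contact_force: [1.0, -2.6, 6.4]
grip_width: 45.3
finger_force: 30.0
```

Call:
{"name": "step_arm", "arguments": {
  "targets": [0.35,0,0,0,0,0,0.04,0.35,0,0,0,0,0,0.08,0.35,0,0,0,0,0,0.08]
}}

```text
time: 25.62
tool_pos: [599.3, 23.0, 105.2]
tcp_rot: [3.142, 0.0, 1.567]
contact_force: [-0.0, -1.0, 5.0]
grip_width: 45.8
finger_force: 30.0
```

Call:
{"name": "step_arm", "arguments": {
  "targets": [0.35,0,0,0,0,0,0.04,0.35,0,0,0,0,0,0.08,0.35,0,0,0,0,0,0.08]
}}

```text
time: 26.0
tool_pos: [599.3, 23.1, 105.2]
tcp_rot: [-3.142, -0.0, 1.503]
contact_force: [-0.2, -0.4, 4.0]
grip_width: 44.9
finger_force: 30.0
```

Call:
{"name": "step_arm", "arguments": {
  "targets": [0.35,0,0,0,0,0,0.04,0.35,0,0,0,0,0,0.08,0.35,0,0,0,0,0,0.08]
}}

```text
time: 26.38
tool_pos: [599.2, 23.2, 105.1]
tcp_rot: [-3.141, -0.0, 1.441]
contact_force: [-0.4, -0.6, 4.0]
grip_width: 45.4
finger_force: 30.0
```

```bash
python3 - <<'E'
from h import *
from scipy.optimize import least_squares
o=bot.get_obs();t=o['tool_pos'];print(t.round(1),o['tcp_rot'].round(3),o['contact_force'].round(1))
p,d=bot.capture("side");P=cloud("side",d)
def cyl(P,z0,z1,R,dr):
    B=blob(P,(599.5,22),z0,z1,R+4);B=B[(B[:,1]<22-R*.45)&(abs(B[:,0]-600)<R*.75)]
    f=least_squares(lambda c:np.hypot(B[:,0]-c[0],B[:,1]-c[1])-R,(599,22),loss='soft_l1');return f.x.round(2),len(B),np.std(f.fun).round(2)
print('cap',cyl(P,80,92,23,0),'wheel',cyl(P,47,57,33,0),'spacer',cyl(P,33,42,28,0))
u,v=project("side",[[599,22,80]])[0].astype(int)
cv2.imwrite("pics/d.png",cv2.resize(p[v-45:v+45,u-60:u+60],(800,600),interpolation=cv2.INTER_CUBIC));print(u-60,v-45)
E
```

```text
[599.2  23.2 105.1] [-3.141 -0.     1.441] [-0.4 -0.6  4. ]
cap (array([600.38,  22.69]), 77, np.float64(3.35)) wheel (array([597.87,  22.53]), 61, np.float64(1.78)) spacer (array([599.52,  22.08]), 34, np.float64(1.15))
286 144
```

View pics/d.png

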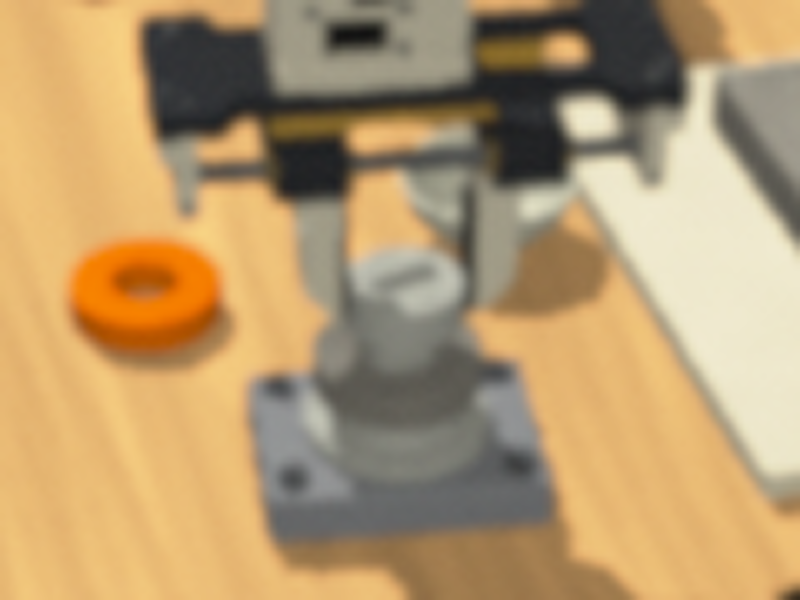

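The side view shows the slot in the cap's top from about (370,288) to (440,265) in the crop. Comparing it in the same camera with the bare key top in the first side picture gives the angle and offset directly.

```bash
python3 - <<'E'
from h import *
A=onplane("side",[[286+370/6.667,144+288/6.667],[286+440/6.667,144+265/6.667]],92.7)
print('slot now manual',A.round(1).tolist(),np.arctan2(*(A[1]-A[0])[[1,0]]))
p,d=bot.capture("side");T=bot.get_obs()
# rectified plan views, 0.25 mm/px, x right, y up
def plan(img,cx,cy,z,h=30,s=8):
    n=2*h*s//1;g=np.linspace(-h,h,300);X,Y=np.meshgrid(g,-g)
    uv=project("side",np.stack([X+cx,Y+cy,np.full_like(X,z)],-1).reshape(-1,3)).reshape(300,300,2).astype(np.float32)
    return cv2.remap(img,uv[...,0],uv[...,1],cv2.INTER_CUBIC)
a=plan(p,599.3,22,92.7);b=plan(cv2.imread("pics/side0.png"),599.3,22,78)
for im in(a,b):
    cv2.drawMarker(im,(150,150),(0,0,255),cv2.MARKER_CROSS,10,1)
im=cv2.resize(np.hstack([a,b]),(800,400));cv2.imwrite("pics/e.png",im)
E
```

```text
slot now manual [[585.1, 15.6, 92.7], [614.5, 23.8, 92.7]] 0.27161114330453967
```

View pics/e.png

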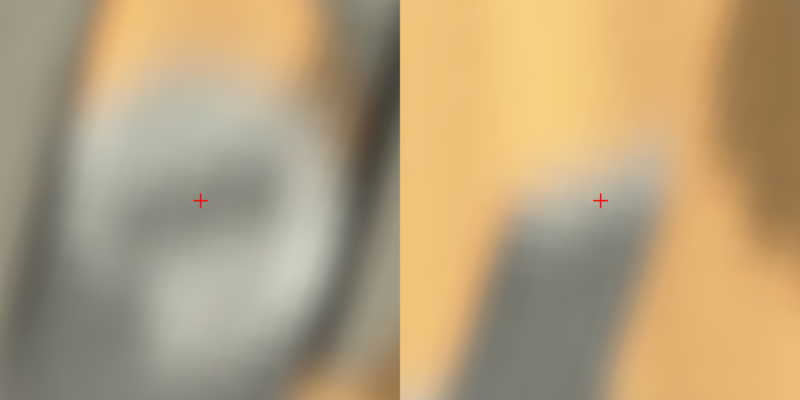

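Slot now at about 0.28 rad, centred near (203,202) in the plan view. The key top, centred near (594,188), lies at about 0.4 rad and somewhat to -x and +y of the slot. I'll fit the depth data to models to get this difference numerically.

```bash
python3 - <<'E'
from h import *
from scipy.optimize import least_squares
def box(q,p):
    c,s=np.cos(p[2]),np.sin(p[2]);x=q[:,0]-p[0];y=q[:,1]-p[1]
    d=np.c_[abs(c*x+s*y)-12,abs(-s*x+c*y)-4,q[:,2]-78-p[3]]
    return np.linalg.norm(np.maximum(d,0),axis=1)+np.minimum(d.max(1),0)
def cyl(q,p,R,zt):
    d=np.c_[np.hypot(q[:,0]-p[0],q[:,1]-p[1])-R,q[:,2]-zt-p[2]]
    return np.linalg.norm(np.maximum(d,0),axis=1)+np.minimum(d.max(1),0)
for n in("top","side"):
    P=cloud(n,np.load(n+"0.npy"));B=blob(P,(599.3,22),62,90,22)
    f=least_squares(lambda p:box(B,p),(599.3,22,.4,0),loss='soft_l1',f_scale=.7,x_scale=(1,1,.1,1));print(n,'key',f.x.round(2),len(B))
    B=blob(P,(599.3,22),27.5,36,38);B=B[np.hypot(B[:,0]-599.3,B[:,1]-22)>16]
    f=least_squares(lambda p:cyl(B,p,36,30),(599.3,22,0),loss='soft_l1',f_scale=.7);print(n,'seat',f.x.round(2),len(B))
p,d=bot.capture("side");o=bot.get_obs();P=cloud("side",d);q=P.reshape(-1,3)
c,s=np.cos(o['tcp_rot'][2]),np.sin(o['tcp_rot'][2]);yt=(q[:,0]-599.3)*s-(q[:,1]-22)*c
B=q[(abs(yt)<19)&(np.hypot(q[:,0]-599.3,q[:,1]-22)<26)&(q[:,2]>78)&(q[:,2]<98)]
f=least_squares(lambda p:cyl(B,p,23,92.7),(599.3,22,0),loss='soft_l1',f_scale=.7);print('cap now',f.x.round(2),len(B),o['tool_pos'].round(1))
E
```

```text
top key [5.9983e+02 2.1720e+01 2.8000e-01 1.0200e+00] 35
top seat [599.12  20.65   0.8 ] 352
side key [5.9775e+02 2.2730e+01 4.0000e-01 1.1000e-01] 64
side seat [598.59  21.62  -0.63] 232
cap now [600.83  21.56  -2.04] 195 [599.2  23.1 105.2]
```

Call:
{"name": "step_arm", "arguments": {
  "targets": [0.35,0,0,-0.04,0,0,0,0.35,0.009,-0.014,-0.04,0,0,-0.06,0.35,0.009,-0.014,-0.01,0,0,-0.06,0.35,0.009,-0.014,0,0,0,-0.06,0.35,0.009,-0.014,0,0,0,-0.06]
}}

```text
time: 27.15
tool_pos: [597.9, 24.1, 104.8]
tcp_rot: [-3.141, 0.0, 1.488]
contact_force: [-0.4, 0.5, -1.0]
grip_width: 45.1
finger_force: 30.0
```

Call:
{"name": "step_arm", "arguments": {
  "targets": [0.35,0,0,0,0,0,-0.04,0.35,0,0,0,0,0,-0.08,0.35,0,0,0,0,0,-0.08]
}}

```text
time: 27.52
tool_pos: [598.1, 24.1, 105.3]
tcp_rot: [3.141, 0.0, 1.552]
contact_force: [-0.8, -0.5, -0.3]
grip_width: 45.1
finger_force: 30.0
```

The force fell from 5 N to zero, so the slot is over the key. Lowering gently.

Call:
{"name": "step_arm", "arguments": {
  "targets": [0.35,0,0,0.02,0,0,0,0.35,0,0,0.04,0,0,0,0.35,0,0,0.05,0,0,0,0.35,0,0,0.05,0,0,0]
}}

```text
time: 28.02
tool_pos: [598.0, 24.1, 100.1]
tcp_rot: [-3.141, 0.0, 1.551]
contact_force: [-0.0, -0.2, -1.7]
grip_width: 45.2
finger_force: 30.0
```

Call:
{"name": "step_arm", "arguments": {
  "targets": [0.35,0,0,0.03,0,0,0,0.35,0,0,0.05,0,0,0,0.35,0,0,0.07,0,0,0,0.35,0,0,0.08,0,0,0,0.35,0,0,0.08,0,0,0]
}}

```text
time: 28.65
tool_pos: [598.0, 24.1, 92.1]
tcp_rot: [-3.141, 0.0, 1.551]
contact_force: [0.4, -0.5, -1.3]
grip_width: 45.0
finger_force: 30.0
```

Call:
{"name": "step_arm", "arguments": {
  "targets": [0.35,0,0,0.01,0,0,0,0.35,0,0,0.01,0,0,0]
}}

```text
time: 28.9
tool_pos: [598.2, 24.0, 91.4]
tcp_rot: [3.141, 0.0, 1.551]
contact_force: [0.1, 0.2, 0.4]
grip_width: 44.9
finger_force: 30.0
```

Call:
{"name": "step_arm", "arguments": {
  "targets": [0.35,0,0,0.006,0,0,0,0.35,0,0,0.006,0,0,0]
}}

```text
time: 29.15
tool_pos: [598.2, 24.0, 91.3]
tcp_rot: [3.141, 0.0, 1.551]
contact_force: [-2.1, -0.3, 5.3]
grip_width: 44.6
finger_force: 30.0
```

Firm contact at the expected home height (91 mm). Release and withdraw.

Call:
{"name": "step_arm", "arguments": {
  "targets": [0.6,0,0,0,0,0,0,0.75,0,0,0,0,0,0,0.75,0,0,0,0,0,0,0.75,0,0,-0.1,0,0,0,0.75,0,0,-0.5,0,0,0,0.75,0,0,-1,0,0,0,0.75,0,0,-1,0,0,0]
}}

```text
time: 30.02
tool_pos: [600.4, 23.9, 195.8]
tcp_rot: [3.132, 0.001, 1.551]
contact_force: [-1.1, -0.5, -0.6]
grip_width: 68.9
finger_force: 0.0
```

Call:
{"name": "step_arm", "arguments": {
  "targets": [0.75,-0.3,-0.5,0,0,0,0,0.75,-0.5,-1,0,0,0,0,0.75,-0.5,-1,0,0,0,0,0.75,-0.5,-1,0,0,0,0]
}}

```text
time: 30.52
tool_pos: [497.6, -24.1, 190.9]
tcp_rot: [3.14, 0.0, 1.551]
contact_force: [0.3, 0.5, -0.4]
grip_width: 68.9
finger_force: 0.0
```

```bash
python3 - <<'E'
from h import *
L=[]
for n in("top","side"):
    p,d=bot.capture(n);P=cloud(n,d)
    B=blob(P,(599,23),70,90,26);h=np.median(B[B[:,2]>74][:,2]) if len(B) else 0
    print(n,len(B),B.mean(0).round(1),'median top',h,'min enclosing',cv2.minEnclosingCircle(B[:,:2].astype(np.float32)))
    u,v=project(n,[[599,22,50]])[0].astype(int);L.append(cv2.resize(p[v-40:v+40,u-40:u+40],(400,400),interpolation=cv2.INTER_CUBIC))
cv2.imwrite("pics/f.png",np.hstack(L));print(bot.get_obs()['tool_pos'])
E
```

```text
top 0 [nan nan nan] median top 0 min enclosing ((0.0, 0.0), 0.0)
side 178 [598.   17.6  76.5] median top 77.18660010547018 min enclosing ((600.240234375, 20.2283992767334), 23.430252075195312)
[498.09201782 -23.79724813 190.69638581]<stdin>:6: RuntimeWarning: Mean of empty slice.
  ret = um.true_divide(
```

View pics/f.png

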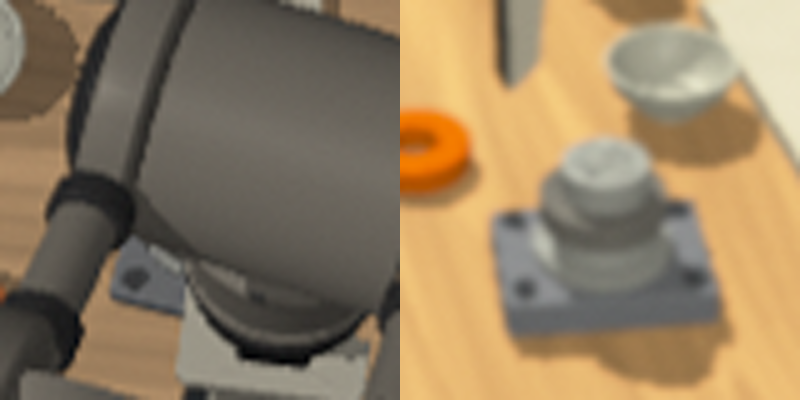

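The side view shows all three parts stacked and level. The cap's top measures about 77–78 mm (expected 78), with the key filling the slot at (605,160), and the gripper is clear. Handing in.

```bash
python3 -c "
from plant import bot
print(bot.close_job())"
```

```text
the job is handed in; nothing more can be done
None
```

The arbor is made up: spacer, wheel and slotted cap are stacked in order, with the cap dropped over the key and its top at about 77 mm (78 expected); I handed the job in at about 31 s, and no verdict came back.

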